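# Level a display riser with a spirit level and its foot knob

### The job

Level the wooden display board. First lay the spirit level flat on the board, between the two dark guide lines and along them, and let go of it; then take the round foot knob at the board's front corner, press it firmly, fully down on its spring, so that the foot bears on its pad on the counter, and turn it until the bubble stands centred between the marks. Finish still holding the knob and pressing it down, with the bubble centred, the level untouched and the other things on the counter left alone.

Things in the scene. Friction and masses are not known exactly. Their poses are not given: they have to be found in the camera images.
- spirit_level: aluminium spirit level, 180 x 26 x 45 mm (long, wide, high), 0.2 kg, standing on its narrow base. Origin: centre of the underside; x along its length, z up. The middle 64 mm of its top is a window with the vial; the solid body there is 31 mm high: grip it across the 26 mm width at mid length, 20 to 25 mm above the underside.
- bubble (a joint): place of the white bubble (16 mm long) in the level's vial, m along the level's x from the centre, -0.02 to 0.02. It runs to the higher end, about 5 mm per degree of slope, and takes about 1 s to settle; two brass rings on the vial, 23 mm apart centre to centre, mark the centred bubble.
- riser_base: fixed wooden base. Origin on the counter under the board's middle; x from the front edge to the rear, y left, z up. It carries the light wooden board (225 x 240 x 14 mm), hinged along y at x = +0.100, z = 0.050 here; level, its top is 64 mm above the counter. Springs tilt its front up 0.03 rad; 1 to 3 N on the knob take it down onto its foot, up to 8 N in a stiff grip.
- level_place (a point): point on the board's top midway between the two dark guide lines (36 mm apart, 190 mm long, parallel to the base's x): the middle of the level's underside belongs here, its length along the lines. The point's axes are the board's: x to the rear, z up out of the board.
- knob_grip (a point): point to grip, on the axis of the round black foot knob (44 mm across, fine ribs, 34 mm high, upright at the board's front right corner), 13 mm below its top, 43 mm above the board's top; 0.19 m in front of the hinge. The level's place lies 0.09 m further back and 0.12 m to its left. The board round it is free.
- foot_knob (a joint): angle of the foot knob, 0 to 2.6 rad, growing clockwise seen from above; friction 0.2 N m. Clockwise screws the foot down: the pressed board's front rises 8 mm per rad (0.042 rad of slope per rad). At the start the pressed front is always too low: 0.5 to 1.45 rad clockwise are needed, different every time with the height of the pad; the bubble tells.
- knob_press (a joint): how far the knob is pushed down on its sprung stem into the board, 0 to 0.010 m (stop), 1200 N/m. Pushing the knob also takes the board down to the foot. 0.008 or more is a firm press.
- foot_pad: fixed round grey pad on the counter under the foot, 48 mm across, 9 to 14 mm high; origin at its underside's centre, 14 mm below its top, straight below the knob.
- foot: round black foot under the board, 30 mm across, below the knob; origin at the centre of its underside.
- enamel_cup: enamel cup, bystander, 64 x 89 x 48 mm, origin under its centre.
- jam_jar_1: jam jar with red lid, bystander, 65 mm across, 97 mm high, origin under its centre.
- jam_jar_2: jar with dark lid, bystander, 64 mm across, 99 mm high, origin under its centre.
- tape_dispenser: black tape dispenser, bystander, 38 x 131 x 66 mm, origin under its centre.

How it is judged (in metres and radians):
On the way, in this order (a step that is already met when the one before it is completed fails the run):
1. the spirit level lies on its place on the board, along the guide lines, and is let go (distance between spirit_level and level_place below 0.025 m and angle between the x axis of spirit_level and the x axis of level_place, either way round below 0.17 rad and angle between the z axis of spirit_level and the z axis of level_place, either way round below 0.03 rad and contact force between spirit_level and the fingers below 0.1 N), for 0.3 s.
2. the knob is pressed down and the foot bears on its pad (value of joint knob_press above 0.004 m and contact force between foot and foot_pad above 0.8 N), for 0.2 s.
At the end, for the whole second after the job is handed in: The program ends holding: the gripper still holds the knob and presses it at least 4 mm into its spring, the foot bears on the pad with over 0.8 N, the bubble stays within 3.5 mm of the centre, and the untouched level lies flat within 25 mm and 10 degrees of its place (all of step 1 and all of step 2 and value of joint bubble between -0.0035 and 0.0035 m and angle between spirit_level's own z axis and vertical below 0.03 rad and contact force between spirit_level and the arm below 0.1 N and distance between the grasp point and knob_grip below 0.05 m and contact force between riser_base and the fingers above 1 N); the arm keeps its last pose, push and grip.
It fails at once if a bystander is pushed more than 30 mm (distance of any of enamel_cup, jam_jar_1, jam_jar_2, tape_dispenser from where it was at the start of the episode above 0.03 m).
It also fails if it takes over 59 s, if anything falls off the work surface, if the arm or the gripper's body presses on something with over 40 N, if the wrist force passes 120 N, or if a joint passes its speed limit or range.

### The arm

A 6-joint arm with a two-finger parallel gripper is mounted at the origin on a cart in front of the work surface, level with it; the furniture and walls round the work are solid. World frame = base frame: x ahead of the robot, y to its left, z up, the work surface at z = 0. Lengths are in m, angles in degrees, forces in N, time in s.
With the tool pointing down it reaches from about 0.35 to 0.725 m from the base axis. Payload 4.3 kg.
Tool frame: the origin (TCP) lies at the very end of the fingers, on their centre line; the grasp point (between the pads) lies 19 mm behind it; z points along the fingers, y is the line along which they close (so a half turn about z gives the same grasp; the last joint's range is limited). The gripper opens to 85 mm and grips with 20 to 120 N. Pads are 22 mm wide; open, the fingers measure 114 mm over their backs; the gripper's body (76 mm by 85 mm) begins 54 mm behind the grasp point. The pads swing forward as they close: fully open they stand 13 mm farther back than shut.
Start: joints at [-74.387, 21.618, 4.641, 73.018, 0, 83.68], TCP at [0.215, -0.533, 0.231] pointing down, gripper open.
Joint ranges: [-156.06, 156.06], [-48.1, 94.91], [-58.44, 69.94], [-101.28, 121.22], [-78.64, 73.56], [-180, 180]. Speed limits (degrees/s): [147.25, 147.25, 180, 180, 180, 180].

### API

Orientations are given as [roll, pitch, yaw] about the fixed x, y, z axes, in that order (R = Rz(yaw) Ry(pitch) Rx(roll)).
In Python, from station import env gives the robot as it stands.
- The arm moves only by the tool step_arm, never from a script. Its argument "targets" is a list of rows, each an object of numbers: "x", "y", "z": the shift along the world's x, y, z in units of 50 cm (1.0 is 50 cm); "wx", "wy", "wz": the turn, a rotation vector about the world's x, y, z in units of 180 degrees (1.0 is 180 degrees). A call has 1 to 5 rows; each row is the pose to reach, as a shift and turn from the pose commanded when the call began, turning the shorter way round; what a row does not reach only later rows make up. A row lasts 1/8 s, in which the tool goes at most 62.5 mm and 10.7 degrees, less where a joint would pass 70% of its speed; a pose out of reach is approached as far as the arm can. A call with a number of a shift or a turn outside -1 to 1 is refused whole. A call with a gripper value outside its range is refused whole. "jaw" is the opening, from 0 (shut) to 1 (fully open), set as the call begins (left out, the last holds). The fingers move at their own pace and stop on an object; "squeeze" is the grip in N (left out, the last holds). Time passes only in rows, so rows that repeat a pose let the fingers close. It gives the time, the measured TCP pose, the force, the opening and the grip force at its end, in the units of the state.
- env.observe(): the state, without advancing time (a new reading comes with each control period).
- env.camera(name): name is "scene" or "side" or "wrist"; returns the picture (400x640x3 uint8, red, green, blue); there is no depth.
- env.camera_info(name): a dict with "intrinsics" (3x3 intrinsics, pixels), "position" and "orientation" of the camera in the world. Camera axes: x right, y down, z forward; pixel columns grow to the right and rows downward; lengths in m; the calibration is good to about 2 mm. A picture is of the moment at which its call begins: read the wrist's pose just before it. camera_info takes no time and is no camera call; for the wrist camera it gives the pose at the moment of the call.
- env.hand_in(): hands the job in; it is judged then, once.
Trained networks look in the newest picture that a camera, given by its name, has taken for a name from the list of things; names that differ only in an ending like _2 or _b are one class to them, and where a whole thing is asked for, a point or a joint stands for the part that bears it (a point fixed in the world has none). Each returns a list of dicts, best first, with "conf" (0 to 1); they miss things now and then, are a little off and sometimes report something else, mostly with a low value. They report only what shows in the picture. A call takes as long as a camera call.
- env.recognise(target, camera): "centre" ([column, row] in pixels, amid what is visible of it).
- env.regions_of(target, camera): "pixels" (400x640 bool, what is visible of it) and "centre" ([column, row] in pixels, amid what is visible of it).
The state is a dict: "t": time; "joints": joint angles; "joint_velocities": joint speeds; "tau": joint torques, N m; "position": TCP position; "orientation": TCP orientation; "contact_force": force on the tool from outside, world axes, zero at the start; "moment": the same for the moment, N m; "finger_gap": finger opening in m; "grasp_force": force on a finger pad.
Only numpy, scipy, OpenCV 4.12 (cv2) and the standard library are available. Lean on these libraries where they do the work, as an engineer would, in place of code of your own. Each camera call takes 0.05 s, during which the arm holds its last target. There are 200 camera calls.

## Working session

There is one attempt and no reset: what is moved stays moved. The work goes in short steps, Python scripts to look and compute and a tool call to move; the robot and the scene stay as the last step left them, time stands still between calls to the robot, and variables do not carry over. Pictures are saved under pics/ and viewed, at most 10 in all, crops included, and the job is handed in when it is done.

Besides the shell and the picture viewer there is one more tool, called after "Emit:" as name(argument=value, ...) on one line, values as JSON. step_arm: Moves the arm, as the interface text tells. Its arguments: {"type":"object","properties":{"targets":{"type":"array"},"jaw":{"type":"number"},"squeeze":{"type":"number"}},"required":["targets"]}

```bash
mkdir -p pics; ls
cat > h.py <<'E'
import numpy as np, cv2
from scipy.spatial.transform import Rotation as R
from station import env
def cam(n):
    i=env.camera_info(n); return np.array(i["intrinsics"]),np.array(i["position"]),i["orientation"]
def rot(o):
    o=np.array(o,float)
    if o.shape==(3,3): return o
    return R.from_euler('xyz',o,degrees=True).as_matrix()
def ray(n,px,z):
    K,p,o=cam(n); d=rot(o)@np.linalg.solve(K,[px[0],px[1],1]); return p+d*(z-p[2])/d[2]
def proj(n,P):
    K,p,o=cam(n); c=K@(rot(o).T@(np.array(P)-p)); return c[:2]/c[2]
def save(n,f,crop=None,s=1):
    im=env.camera(n)
    if crop: im=im[crop[1]:crop[3],crop[0]:crop[2]]
    cv2.imwrite('pics/'+f,cv2.cvtColor(cv2.resize(im,None,fx=s,fy=s,interpolation=cv2.INTER_CUBIC),cv2.COLOR_RGB2BGR))
E
python3 - <<'E'
from h import *
for n in ("scene","side"): print(env.camera_info(n))
a=env.camera("scene"); b=env.camera("side")
im=np.vstack([a,b]); im=cv2.resize(im,(480,600),interpolation=cv2.INTER_AREA) if 0 else None
cv2.imwrite('pics/a.png',a[:,:,::-1]); cv2.imwrite('pics/b.png',b[:,:,::-1])
for n in ("scene","side"):
  for t in ("spirit_level","level_place","knob_grip","foot_knob","foot_pad","enamel_cup","jam_jar_1","tape_dispenser","riser_base"):
    print(n,t,[(np.round(r["centre"]).tolist(),round(r["conf"],2)) for r in env.recognise(t,n)][:3])
print(env.observe())
E
```

```text
pics
{'intrinsics': array([[444.02601428,   0.        , 320.23243892],
       [  0.        , 444.02601428, 202.00105031],
       [  0.        ,   0.        ,   1.        ]]), 'position': array([-0.28219426, -0.59984511,  0.71555911]), 'orientation': array([-121.93582842,   -0.85241863,  -53.09153134])}
{'intrinsics': array([[429.05113996,   0.        , 318.01135386],
       [  0.        , 429.05113996, 202.05711606],
       [  0.        ,   0.        ,   1.        ]]), 'position': array([-0.07489388, -1.06593742,  0.98646637]), 'orientation': array([-125.89431326,    0.62324383,  -30.91417163])}
scene spirit_level [([265.0, 199.0], 0.96)]
scene level_place [([311.0, 177.0], 0.65), ([378.0, 224.0], 0.6)]
scene knob_grip [([389.0, 234.0], 0.94)]
scene foot_knob [([392.0, 235.0], 0.62), ([392.0, 234.0], 0.6)]
scene foot_pad [([389.0, 270.0], 0.49)]
scene enamel_cup []
scene jam_jar_1 [([311.0, 175.0], 0.95), ([462.0, 257.0], 0.88)]
scene tape_dispenser [([426.0, 306.0], 0.88)]
scene riser_base [([379.0, 228.0], 0.93)]
side spirit_level []
side level_place [([350.0, 235.0], 0.97), ([263.
[... 336 characters left out ...]
 238.0], 0.59)]
{'t': 1.0, 'joints': array([-7.43882218e+01,  2.16168718e+01,  4.64189579e+00,  7.30174342e+01,
       -2.16612887e-04,  8.36793148e+01]), 'joint_velocities': array([-0.02360019,  0.02466928, -0.01223761,  0.02833069,  0.01417183,
        0.03147916]), 'tau': array([ 8.98638136e-04, -4.63528883e+01,  2.70162892e+01,  7.98065298e-05,
        8.57878717e-05,  1.48126343e-06]), 'position': array([ 0.21477854, -0.53343162,  0.23134396]), 'orientation': array([1.79992480e+02, 1.05086989e-03, 2.19324634e+01]), 'contact_force': array([-0.48816253,  0.18018045,  0.31667901]), 'moment': array([0.04140536, 0.02311277, 0.02096163]), 'grasp_force': 0.0, 'finger_gap': 0.08551963330336976}
```

Run:
```python
import cv2
a=cv2.imread('pics/a.png')[130:370,200:520]
cv2.imwrite('pics/c.png',cv2.resize(a,(800,600),interpolation=cv2.INTER_CUBIC))
a=cv2.imread('pics/b.png')[130:340,200:480]
cv2.imwrite('pics/d.png',cv2.resize(a,(800,600),interpolation=cv2.INTER_CUBIC))
```

```text
(no output)
```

View pics/c.png

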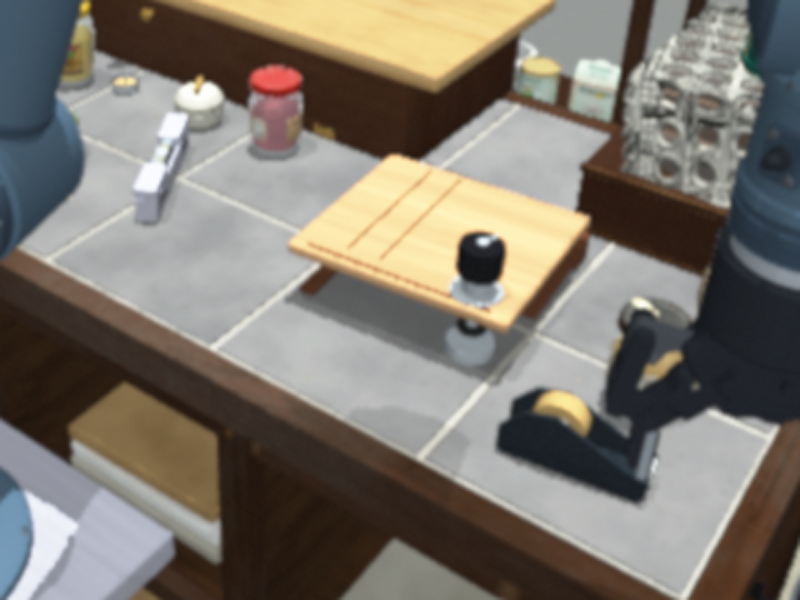

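View pics/d.png

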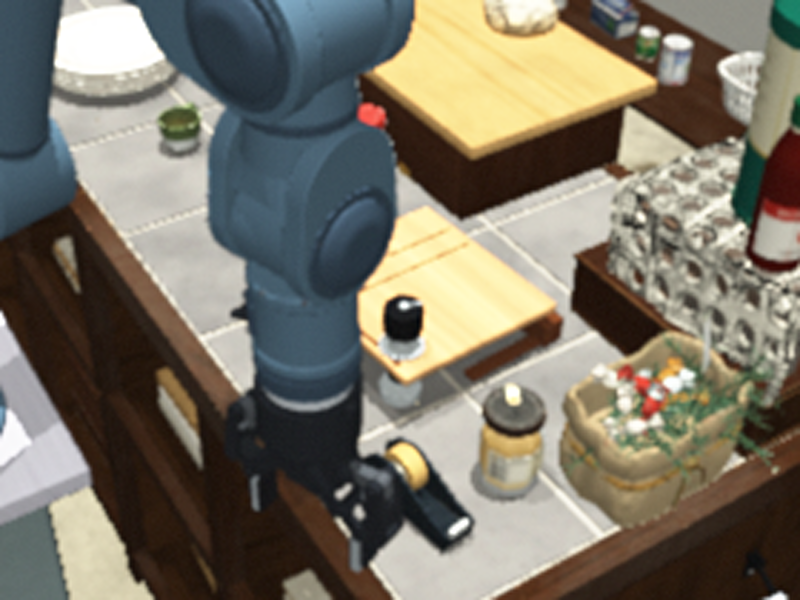

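The scene picture shows the level at about (264,196), with the red-lid jar and cup behind it. The board is at about (378,224), with guide lines running from (346,230) to (378,200), and the knob at (392,234). The tape dispenser sits in front-right of the knob.

Run:
```python
from h import *
def tri(a,b):
    A=[];y=[]
    for n,px in (("scene",a),("side",b)):
        K,p,o=cam(n); d=rot(o)@np.linalg.solve(K,[*px,1]); d/=np.linalg.norm(d); M=np.eye(3)-np.outer(d,d); A.append(M); y.append(M@p)
    return np.linalg.lstsq(np.vstack(A),np.hstack(y),rcond=None)[0]
env.camera("scene"); env.camera("side")
r=env.regions_of("foot_knob","scene"); r2=env.regions_of("foot_knob","side")
print([(x["centre"],x["conf"],x["pixels"].sum()) for x in r+r2])
print("knob",tri((391.5,234),(341,241.5)))
print("pad",tri((388.5,268),(340,268)))
c=lambda x,y:(200+x/2.5,130+y/2.5)
g=[ray("scene",c(*q),0.066) for q in((350,247),(430,170),(380,258),(460,182),(290,243),(505,327),(590,215),(393,155))]
for q in g: print(np.round(q,3))
for u,v in((g[0],g[1]),(g[2],g[3]),(g[5],g[6]),(g[4],g[7])): print("yaw",np.degrees(np.arctan2(*(v-u)[1::-1])))
print("mid",np.mean(g[:4],0))
l=env.regions_of("spirit_level","scene")[0]["pixels"]
ys,xs=np.nonzero(l)
P=np.array([ray("scene",q,0.03) for q in zip(xs,ys)])[:,:2]
m=P.mean(0);w,V=np.linalg.eigh(np.cov((P-m).T)); print("level",m,np.degrees(np.arctan2(V[1,1],V[0,1])),np.ptp((P-m)@V,axis=0),len(xs))
for q in((136,178),(160,178),(158,215),(138,218),(164,114),(188,118),(187,150)):
  print(q,np.round(ray("scene",c(*q),0.045),3),np.round(ray("scene",c(*q),0.0),3))
for n in["jam_jar_1","tape_dispenser"]:
  for x in env.recognise(n,"scene"): print(n,ray("scene",x["centre"],.04),x["conf"])
```

```text
[([395.7, 235.3], 0.61, np.int64(372)), ([461.4, 256.2], 0.26, np.int64(318)), ([340.1, 239.9], 0.7, np.int64(200))]
knob [ 0.49403178 -0.23585272  0.10752743]
pad [ 0.48756461 -0.24350395  0.00835754]
[ 0.486 -0.098  0.066]
[ 0.664 -0.083  0.066]
[ 0.489 -0.132  0.066]
[ 0.663 -0.123  0.066]
[ 0.454 -0.046  0.066]
[ 0.469 -0.282  0.066]
[ 0.691 -0.265  0.066]
[ 0.666 -0.033  0.066]
yaw 4.579719284595427
yaw 2.999359565123169
yaw 4.354357296993656
yaw 3.5611992691824
mid [ 0.57538616 -0.10897833  0.066     ]
level [0.51943508 0.19623834] -147.44524085154885 [0.04791516 0.24673793] 559
(136, 178) [0.471 0.188 0.045] [0.522 0.241 0.   ]
(160, 178) [0.488 0.167 0.045] [0.54  0.218 0.   ]
(158, 215) [0.431 0.117 0.045] [0.479 0.165 0.   ]
(138, 218) [0.414 0.129 0.045] [0.46  0.178 0.   ]
(164, 114) [0.603 0.267 0.045] [0.663 0.326 0.   ]
(188, 118) [0.614 0.237 0.045] [0.674 0.293 0.   ]
(187, 150) [0.554 0.185 0.045] [0.61  0.238 0.   ]
jam_jar_1 [0.71207786 0.16449452 0.04      ] 0.82
jam_jar_1 [ 0.60508629 -0.36926411  0.04      ] 0.55
tape_dispenser [ 0.39643872 -0.38368236  0.04      ] 0.63
```

Emit:
step_arm(targets=[{"x": 0.1, "y": 0.1, "z": 0.14, "wz": 0.05}, {"x": 0.16, "y": 0.2, "z": 0.14, "wz": 0.11}, {"x": 0.24, "y": 0.32, "z": 0.14, "wz": 0.17}, {"x": 0.3, "y": 0.44, "z": 0.14, "wz": 0.23}, {"x": 0.35, "y": 0.55, "z": 0.14, "wz": 0.29}])

```text
invalid input at $.targets[0]: expected keys x, y, z, wx, wy, wz
```

Emit:
step_arm(targets=[{"x": 0.05, "y": 0.11, "z": 0, "wz": 0.05}, {"x": 0.09, "y": 0.22, "z": 0, "wz": 0.11}, {"x": 0.13, "y": 0.34, "z": 0, "wz": 0.17}, {"x": 0.17, "y": 0.45, "z": 0, "wz": 0.23}, {"x": 0.2, "y": 0.56, "z": 0, "wz": 0.29}])

```text
invalid input at $.targets[0]: expected keys x, y, z, wx, wy, wz
```

Emit:
step_arm(targets=[{"x": 0.0, "y": 0.08, "wz": 0.05}, {"x": 0.0, "y": 0.16, "wz": 0.11}, {"x": 0.0, "y": 0.24, "wz": 0.17}, {"x": 0.0, "y": 0.3, "wz": 0.23}, {"x": 0.0, "y": 0.34, "wz": 0.29}])

```text
invalid input at $.targets[0]: expected keys x, y, z, wx, wy, wz
```

Emit:
step_arm(targets=[{"wz": 0.05}, {"wz": 0.11}, {"wz": 0.17}, {"wz": 0.17}])

```text
invalid input at $.targets[0]: expected keys x, y, z, wx, wy, wz
```

Run:
```python
from h import *
o=env.observe();print(o["t"],o["position"],o["orientation"],o["joints"])
im=env.camera("wrist"); cv2.imwrite("pics/w1.png",im[:,:,::-1])
l=env.regions_of("spirit_level","wrist")
for x in l:
  ys,xs=np.nonzero(x["pixels"]); P=np.c_[xs,ys].astype(np.float32); print(x["conf"],cv2.minAreaRect(P))
  if x is l[0]:
    for z in(.0,.03,.045):
      W=np.array([ray("wrist",q,z)[:2] for q in P],np.float32); print(z,cv2.minAreaRect(W*1000))
print(env.camera_info("wrist"))
```

```text
1.35 [ 0.21480232 -0.53343093  0.2313375 ] [1.79992418e+02 6.18378060e-04 2.19337271e+01] [-7.43861449e+01  2.16178952e+01  4.64245043e+00  7.30169517e+01
  2.19945060e-04  8.36801280e+01]
{'intrinsics': array([[323.86379523,   0.        , 322.06523985],
       [  0.        , 323.86379523, 198.20036587],
       [  0.        ,   0.        ,   1.        ]]), 'position': array([ 0.28508761, -0.50506016,  0.37479672]), 'orientation': array([ 1.62688082e+02, -1.82850028e-02, -6.80729819e+01])}
```

View pics/w1.png

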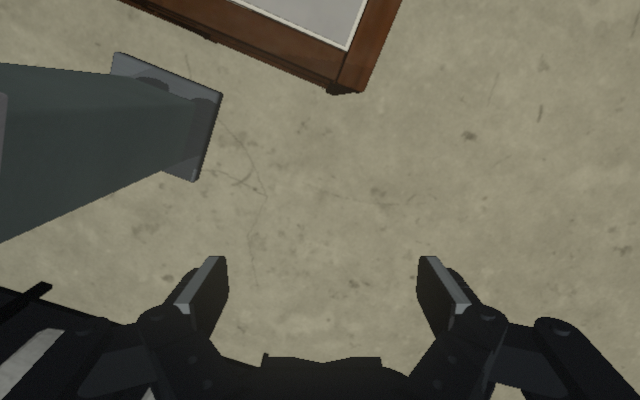

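The picture shows only the floor and the counter edge, because the moves were refused (every key is required). I'm repeating them with all the keys.

Emit:
step_arm(targets=[{"x": 0.1, "y": 0.1, "z": 0.1, "wx": 0, "wy": 0, "wz": 0.05}, {"x": 0.16, "y": 0.2, "z": 0.14, "wx": 0, "wy": 0, "wz": 0.11}, {"x": 0.24, "y": 0.32, "z": 0.14, "wx": 0, "wy": 0, "wz": 0.17}, {"x": 0.3, "y": 0.44, "z": 0.14, "wx": 0, "wy": 0, "wz": 0.23}, {"x": 0.35, "y": 0.55, "z": 0.14, "wx": 0, "wy": 0, "wz": 0.29}])

```text
t: 2.08
position: [0.3765, -0.286, 0.3013]
orientation: [179.9, 0.0, 74.2]
contact_force: [0.6, -0.7, -0.6]
finger_gap: 0.0857
grasp_force: 0.0
```

Emit:
step_arm(targets=[{"x": 0.05, "y": 0.11, "z": 0, "wx": 0, "wy": 0, "wz": 0.05}, {"x": 0.09, "y": 0.22, "z": 0, "wx": 0, "wy": 0, "wz": 0.11}, {"x": 0.13, "y": 0.34, "z": 0, "wx": 0, "wy": 0, "wz": 0.17}, {"x": 0.17, "y": 0.45, "z": 0, "wx": 0, "wy": 0, "wz": 0.23}, {"x": 0.2, "y": 0.56, "z": 0, "wx": 0, "wy": 0, "wz": 0.29}])

```text
t: 2.7
position: [0.4761, -0.0056, 0.3012]
orientation: [180.0, 0.0, 126.2]
contact_force: [1.2, 0.9, -0.1]
finger_gap: 0.0851
grasp_force: 0.0
```

Emit:
step_arm(targets=[{"x": 0.04, "y": 0.08, "z": 0, "wx": 0, "wy": 0, "wz": 0.05}, {"x": 0.08, "y": 0.16, "z": 0, "wx": 0, "wy": 0, "wz": 0.11}, {"x": 0.12, "y": 0.26, "z": 0, "wx": 0, "wy": 0, "wz": 0.17}, {"x": 0.18, "y": 0.36, "z": 0, "wx": 0, "wy": 0, "wz": 0.23}, {"x": 0.22, "y": 0.42, "z": 0, "wx": 0, "wy": 0, "wz": 0.29}])

```text
t: 3.32
position: [0.5862, 0.2049, 0.3006]
orientation: [180.0, 0.0, 178.3]
contact_force: [-0.4, -0.1, 0.0]
finger_gap: 0.0857
grasp_force: 0.0
```

Emit:
step_arm(targets=[{"x": 0, "y": 0, "z": 0, "wx": 0, "wy": 0, "wz": 0.05}, {"x": 0, "y": 0, "z": 0, "wx": 0, "wy": 0, "wz": 0.11}, {"x": 0, "y": 0, "z": 0, "wx": 0, "wy": 0, "wz": 0.17}, {"x": 0, "y": 0, "z": 0, "wx": 0, "wy": 0, "wz": 0.17}])

```text
t: 3.82
position: [0.5855, 0.2025, 0.3009]
orientation: [180.0, -0.0, -151.7]
contact_force: [-0.7, -1.2, -0.1]
finger_gap: 0.0854
grasp_force: 0.0
```

```bash
cat > lv.py <<'E'
from h import *
import sys
o=env.observe();print(o["t"],o["position"],o["orientation"],o["joints"])
im=env.camera("wrist"); cv2.imwrite("pics/%s.png"%sys.argv[1],im[:,:,::-1])
l=env.regions_of("spirit_level","wrist")
for x in l:
  ys,xs=np.nonzero(x["pixels"]); P=np.c_[xs,ys].astype(np.float32); print(x["conf"],cv2.minAreaRect(P))
  if x is l[0]:
    for z in(.0,.045):
      W=np.array([ray("wrist",q,z)[:2] for q in P],np.float32); print(z,cv2.minAreaRect(W*1000))
E
python3 lv.py w2
```

```text
3.825 [0.58554415 0.20246327 0.30090016] [ 1.79991632e+02 -4.29772343e-03 -1.51666014e+02] [ 1.32062040e+01  2.73836164e+01  2.36955169e+01  8.63182330e+01
  6.95617134e-03 -1.51277819e+01]
```

View pics/w2.png

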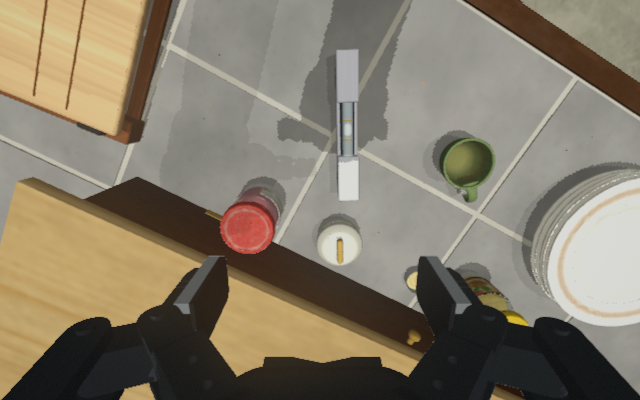

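The level's top runs from about (347,50) to (348,200) in the wrist image, with its middle at (347,125). The red-lid jar is at (248,225), the cup at (467,165), and part of the board is at upper left.

Run:
```python
from h import *
for z,L in((.045,[(337,50),(358,50),(338.5,200),(358,200)]),(.064,[(44,0),(36,95),(83,0),(68,108)])):
  for q in L: print(q,np.round(ray("wrist",q,z),4))
a=np.mean([ray("wrist",q,.045) for q in((337,50),(358,50))],0);b=np.mean([ray("wrist",q,.045) for q in((338.5,200),(358,200))],0)
d=b-a;print((a+b)/2,np.linalg.norm(d),np.degrees(np.arctan2(d[1],d[0])))
```

```text
(337, 50) [0.4655 0.157  0.045 ]
(358, 50) [0.4542 0.1779 0.045 ]
(338.5, 200) [0.6201 0.2451 0.045 ]
(358, 200) [0.6081 0.2673 0.045 ]
(44, 0) [ 0.57   -0.1323  0.064 ]
(36, 95) [ 0.668  -0.1169  0.064 ]
(83, 0) [ 0.5509 -0.0968  0.064 ]
(68, 108) [ 0.6649 -0.0816  0.064 ]
[0.53697615 0.21181334 0.045     ] 0.17801560904015679 29.929306436839607
```

Emit:
step_arm(targets=[{"x": -0.05, "y": 0.01, "z": -0.1, "wx": 0, "wy": 0, "wz": 0.009}, {"x": -0.097, "y": 0.019, "z": -0.21, "wx": 0, "wy": 0, "wz": 0.009}, {"x": -0.097, "y": 0.019, "z": -0.32, "wx": 0, "wy": 0, "wz": 0.009}, {"x": -0.097, "y": 0.019, "z": -0.4, "wx": 0, "wy": 0, "wz": 0.009}, {"x": -0.097, "y": 0.019, "z": -0.4, "wx": 0, "wy": 0, "wz": 0.009}])

```text
t: 4.55
position: [0.5337, 0.2109, 0.0979]
orientation: [179.9, -0.4, -150.0]
contact_force: [0.3, -0.1, 1.8]
finger_gap: 0.0851
grasp_force: 0.0
```

Run:
```python
from h import *
o=env.observe();print(o["t"],o["position"],o["orientation"],o["joints"])
save("wrist","w3.png")
```

```text
4.55 [0.53369315 0.21094424 0.09785385] [ 179.88496533   -0.42608357 -150.0325809 ] [ 1.52321967e+01  2.59617962e+01 -9.07942418e+00  5.54001091e+01
  2.87707311e-03 -1.47348057e+01]
```

View pics/w3.png

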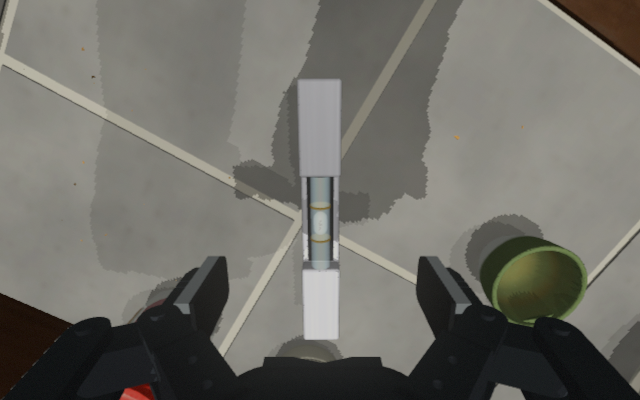

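The level is centred between the open fingers, with its window at (320,220). The cup at (535,280) is clear of the right finger, so I'm going down.

Emit:
step_arm(targets=[{"x": 0.005, "y": 0.001, "z": -0.08, "wx": 0, "wy": 0, "wz": 0}, {"x": 0.005, "y": 0.001, "z": -0.15, "wx": 0, "wy": 0, "wz": 0}, {"x": 0.005, "y": 0.001, "z": -0.188, "wx": 0, "wy": 0, "wz": 0}, {"x": 0.005, "y": 0.001, "z": -0.194, "wx": 0, "wy": 0, "wz": 0}, {"x": 0.005, "y": 0.001, "z": -0.194, "wx": 0, "wy": 0, "wz": 0}])

```text
t: 5.22
position: [0.5415, 0.2129, 0.0061]
orientation: [-180.0, 0.2, -150.0]
contact_force: [-0.8, 0.2, 0.5]
finger_gap: 0.0855
grasp_force: 0.0
```

Emit:
step_arm(targets=[{"x": 0, "y": 0, "z": 0, "wx": 0, "wy": 0, "wz": 0}, {"x": 0, "y": 0, "z": 0, "wx": 0, "wy": 0, "wz": 0}, {"x": 0, "y": 0, "z": 0, "wx": 0, "wy": 0, "wz": 0}, {"x": 0, "y": 0, "z": 0, "wx": 0, "wy": 0, "wz": 0}, {"x": 0, "y": 0, "z": 0, "wx": 0, "wy": 0, "wz": 0}], jaw=0.1, squeeze=40)

```text
t: 5.85
position: [0.5398, 0.2127, 0.0044]
orientation: [180.0, 0.0, -149.9]
contact_force: [-0.9, 1.0, 5.0]
finger_gap: 0.0254
grasp_force: 41.5
```

Emit:
step_arm(targets=[{"x": 0, "y": 0, "z": 0.08, "wx": 0, "wy": 0, "wz": 0}, {"x": 0, "y": 0, "z": 0.2, "wx": 0, "wy": 0, "wz": 0}, {"x": 0, "y": 0, "z": 0.32, "wx": 0, "wy": 0, "wz": 0}, {"x": 0, "y": 0, "z": 0.44, "wx": 0, "wy": 0, "wz": 0}, {"x": 0.02, "y": -0.06, "z": 0.54, "wx": 0, "wy": 0, "wz": -0.03}])

```text
t: 6.48
position: [0.5489, 0.1834, 0.2758]
orientation: [180.0, 0.0, -155.3]
contact_force: [1.9, -0.6, -3.1]
finger_gap: 0.0251
grasp_force: 40.7
```

Emit:
step_arm(targets=[{"x": 0.05, "y": -0.11, "z": 0.04, "wx": 0, "wy": 0, "wz": -0.03}, {"x": 0.1, "y": -0.22, "z": 0.04, "wx": 0, "wy": 0, "wz": -0.06}, {"x": 0.14, "y": -0.33, "z": 0.04, "wx": 0, "wy": 0, "wz": -0.09}, {"x": 0.18, "y": -0.44, "z": 0.04, "wx": 0, "wy": 0, "wz": -0.12}, {"x": 0.21, "y": -0.54, "z": 0.04, "wx": 0, "wy": 0, "wz": -0.12}])

```text
t: 7.1
position: [0.6546, -0.0898, 0.2926]
orientation: [180.0, -0.1, -177.0]
contact_force: [1.3, -0.0, -1.9]
finger_gap: 0.0257
grasp_force: 40.7
```

Emit:
step_arm(targets=[{"x": 0, "y": -0.03, "z": 0, "wx": 0, "wy": 0, "wz": 0}, {"x": 0, "y": -0.03, "z": 0, "wx": 0, "wy": 0, "wz": 0}])

```text
t: 7.35
position: [0.654, -0.1033, 0.2929]
orientation: [179.9, -0.1, -177.0]
contact_force: [0.9, 0.3, -2.2]
finger_gap: 0.0253
grasp_force: 40.7
```

Run:
```python
from h import *
o=env.observe();print(o["t"],o["position"],o["orientation"],o["joints"],o["finger_gap"])
save("wrist","w4.png")
```

```text
7.35 [ 0.65402672 -0.10326627  0.29289082] [ 1.79938841e+02 -1.10141464e-01 -1.77030084e+02] [-1.44703703e+01  3.36119433e+01  3.28090525e+01  8.93205174e+01
  2.53368821e-02 -1.74402550e+01] 0.02529232546466246
```

View pics/w4.png

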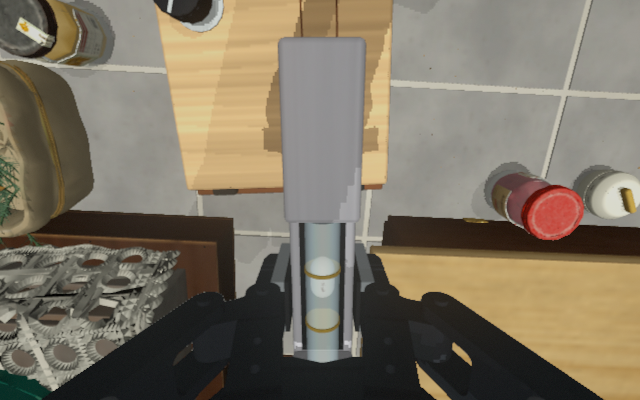

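The held level hides the middle of the board. The line ends show near (303,0–35) and (337,0–35). The board's rear corners are at (188,188) and (386,185), with side edges (153,0)–(188,187) and (392,0)–(387,182).

```bash
cat >> h.py <<'E'
def onboard(n,q):
    z=.066
    for _ in range(8):
        p=ray(n,q,z); z=.064+.03*(.675-p[0])
    return p
E
python3 - <<'E'
from h import *
def yaw(a,b): d=b-a; return round(float(np.degrees(np.arctan2(d[1],d[0]))),2)
W=[onboard("wrist",q) for q in((153,0),(188,187),(392,0),(387,182),(303,2),(303,35),(337,2),(337,35))]
for p in W: print(np.round(p,4))
print(yaw(W[0],W[1]),yaw(W[2],W[3]),yaw(W[1],W[3])-90)
# guide lines in scene image
c=lambda x,y:(200+x/2.5,130+y/2.5)
g=[onboard("scene",c(*q)) for q in((350,247),(430,170),(380,258),(460,182),(505,327),(590,215),(290,243),(393,155))]
for p in g: print(np.round(p,4))
print("mid",np.mean(g[:4],0),[yaw(g[i],g[i+1]) for i in(0,2,4,6)])
k=g[0]*0+np.array([.494,-.236,.1075]);
for y in(4,5,6): print(y,"from knob",k[:2]+R.from_euler('z',y,degrees=True).as_matrix()[:2,:2]@[.09,.12])
print("knobtop wrist?",[ (r["centre"],r["conf"]) for r in env.recognise("foot_knob","wrist")])
E
```

```text
[ 0.4941 -0.2793  0.0694]
[ 0.6883 -0.2602  0.0636]
[ 0.4814 -0.0411  0.0698]
[ 0.6694 -0.0237  0.0642]
[ 0.4879 -0.1297  0.0696]
[ 0.5176 -0.1287  0.0687]
[ 0.4861 -0.0958  0.0697]
[ 0.5157 -0.0938  0.0688]
5.62 5.28 4.569999999999993
[ 0.4811 -0.1006  0.0698]
[ 0.6669 -0.082   0.0642]
[ 0.4841 -0.1347  0.0697]
[ 0.6655 -0.1216  0.0643]
[ 0.4644 -0.2838  0.0703]
[ 0.695  -0.2635  0.0634]
[ 0.4483 -0.0499  0.0708]
[ 0.669  -0.0309  0.0642]
mid [ 0.57441725 -0.10972267  0.06701748] [5.74, 4.13, 5.04, 4.9]
4 from knob [ 0.57540999 -0.11001423]
5 from knob [ 0.57319883 -0.10861262]
6 from knob [ 0.57096355 -0.10724981]
knobtop wrist? [([186.1, 7.9], 0.92)]
```

Emit:
step_arm(targets=[{"x": -0.08, "y": -0.01, "z": -0.05, "wx": 0, "wy": 0.0095, "wz": 0.012}, {"x": -0.152, "y": -0.01, "z": -0.14, "wx": 0, "wy": 0.0095, "wz": 0.012}, {"x": -0.152, "y": -0.01, "z": -0.25, "wx": 0, "wy": 0.0095, "wz": 0.012}, {"x": -0.152, "y": -0.01, "z": -0.36, "wx": 0, "wy": 0.0095, "wz": 0.012}, {"x": -0.152, "y": -0.01, "z": -0.41, "wx": 0, "wy": 0.0095, "wz": 0.012}])

```text
t: 8.07
position: [0.5756, -0.1046, 0.086]
orientation: [179.7, -2.0, -174.6]
contact_force: [0.2, -0.6, -2.3]
finger_gap: 0.0256
grasp_force: 40.6
```

Emit:
step_arm(targets=[{"x": 0, "y": 0, "z": 0, "wx": 0, "wy": 0, "wz": 0}, {"x": 0, "y": 0, "z": 0, "wx": 0, "wy": 0, "wz": 0}])

```text
t: 8.32
position: [0.5796, -0.1068, 0.0907]
orientation: [179.9, -1.6, -174.7]
contact_force: [-0.5, 0.2, -1.6]
finger_gap: 0.025
grasp_force: 40.6
```

Run:
```python
from h import *
o=env.observe();print(o["t"],o["position"],o["orientation"],o["contact_force"])
a=env.camera("scene")[150:290,320:480]; b=env.camera("wrist")
a=cv2.resize(a,(457,400),interpolation=cv2.INTER_CUBIC); im=cv2.resize(np.hstack([a,b]),(800,292))
cv2.imwrite("pics/p1.png",im[:,:,::-1])
```

```text
8.325 [ 0.57960076 -0.10681939  0.09074872] [ 179.91933189   -1.56641669 -174.67898384] [-0.47985084  0.20843474 -1.61988132]
```

View pics/p1.png

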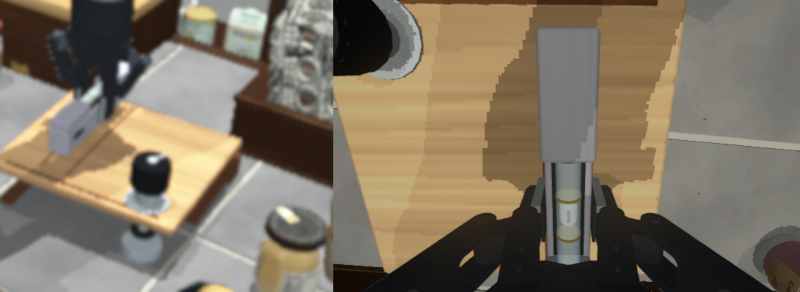

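The level hovers just over the guide lines and is aligned with the board. The knob is clear at about (150,165) in the left panel.

Emit:
step_arm(targets=[{"x": -0.003, "y": -0.002, "z": -0.012, "wx": 0, "wy": 0, "wz": 0}, {"x": -0.003, "y": -0.002, "z": -0.024, "wx": 0, "wy": 0, "wz": 0}, {"x": -0.003, "y": -0.002, "z": -0.034, "wx": 0, "wy": 0, "wz": 0}, {"x": -0.003, "y": -0.002, "z": -0.038, "wx": 0, "wy": 0, "wz": 0}, {"x": -0.003, "y": -0.002, "z": -0.038, "wx": 0, "wy": 0, "wz": 0}])

```text
t: 9.05
position: [0.5766, -0.1087, 0.0708]
orientation: [179.9, -1.7, -174.8]
contact_force: [-4.3, 1.1, 4.8]
finger_gap: 0.0251
grasp_force: 41.7
```

Emit:
step_arm(targets=[{"x": 0, "y": 0, "z": 0.002, "wx": 0, "wy": 0, "wz": 0}, {"x": 0, "y": 0, "z": 0.002, "wx": 0, "wy": 0, "wz": 0}])

```text
t: 9.3
position: [0.5768, -0.1087, 0.071]
orientation: [179.9, -1.7, -174.8]
contact_force: [-2.3, 0.7, 2.2]
finger_gap: 0.0253
grasp_force: 41.3
```

Emit:
step_arm(targets=[{"x": 0, "y": 0, "z": 0, "wx": 0, "wy": 0, "wz": 0}, {"x": 0, "y": 0, "z": 0, "wx": 0, "wy": 0, "wz": 0}, {"x": 0, "y": 0, "z": 0, "wx": 0, "wy": 0, "wz": 0}, {"x": 0, "y": 0, "z": 0, "wx": 0, "wy": 0, "wz": 0}], jaw=0.65)

```text
t: 9.8
position: [0.5771, -0.1086, 0.0709]
orientation: [179.9, -1.7, -174.8]
contact_force: [-0.2, 0.9, -0.3]
finger_gap: 0.0555
grasp_force: 0.0
```

Emit:
step_arm(targets=[{"x": 0, "y": 0, "z": 0.05, "wx": 0, "wy": 0, "wz": 0}, {"x": 0, "y": 0, "z": 0.15, "wx": 0, "wy": 0, "wz": 0}, {"x": 0, "y": 0, "z": 0.25, "wx": 0, "wy": 0, "wz": 0}, {"x": 0.04, "y": 0, "z": 0.3, "wx": 0, "wy": -0.0095, "wz": 0}, {"x": 0.08, "y": 0, "z": 0.3, "wx": 0, "wy": -0.0095, "wz": 0}])

```text
t: 10.42
position: [0.619, -0.1091, 0.2248]
orientation: [-179.8, 0.4, -174.8]
contact_force: [-1.2, 0.3, 0.2]
finger_gap: 0.0557
grasp_force: 0.0
```

Run:
```python
from h import *
o=env.observe();print(o["t"],o["position"],o["orientation"],o["contact_force"],o["joints"])
a=env.camera("scene")[150:290,320:480]; b=env.camera("wrist"); cv2.imwrite("pics/w5.png",b[:,:,::-1])
a=cv2.resize(a,(457,400),interpolation=cv2.INTER_CUBIC); im=cv2.resize(np.hstack([a,b]),(800,292))
cv2.imwrite("pics/p2.png",im[:,:,::-1])
for n in("wrist","scene"): print([(np.round(r["centre"]),r["conf"],np.round(ray(n,r["centre"],.11),3)) for r in env.recognise("foot_knob",n)])
```

```text
10.425 [ 0.61904116 -0.1091345   0.22479009] [-179.83630635    0.36878088 -174.78495315] [-1.23483357  0.29245507  0.24452816] [-1.57675481e+01  2.78726527e+01  1.32807628e+01  7.50051677e+01
 -2.07855889e-02 -2.09821412e+01]
[(array([161.,  15.]), 0.6, array([ 0.497, -0.233,  0.11 ]))]
[(array([397., 234.]), 0.91, array([ 0.497, -0.248,  0.11 ]))]
```

View pics/p2.png

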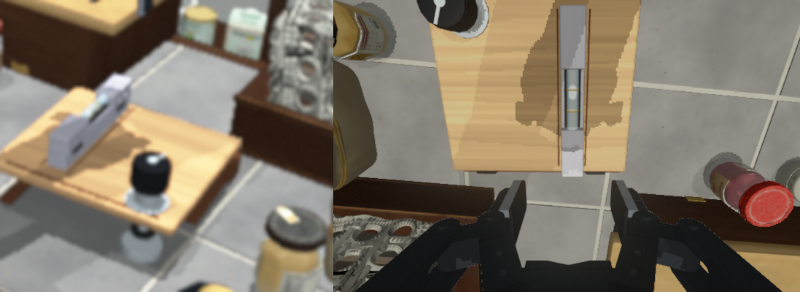

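The level stands between the two lines. I'm checking how far along them it sits, and where the knob is.

Run:
```python
from h import *
print(ray("wrist",(327,242),.109),ray("wrist",(329,8),.115))
for q in((314,222),(349,224)): print("line rear",onboard("wrist",q))
im=cv2.imread("pics/w5.png"); cv2.imwrite("pics/k1.png",cv2.resize(im[0:80,100:260],(800,400),interpolation=cv2.INTER_CUBIC))
```

```text
[ 0.65850133 -0.1004865   0.109     ] [ 0.48232276 -0.11613679  0.115     ]
line rear [ 0.65866826 -0.1127708   0.06448995]
line rear [ 0.65760393 -0.07800204  0.06452188]
```

View pics/k1.png

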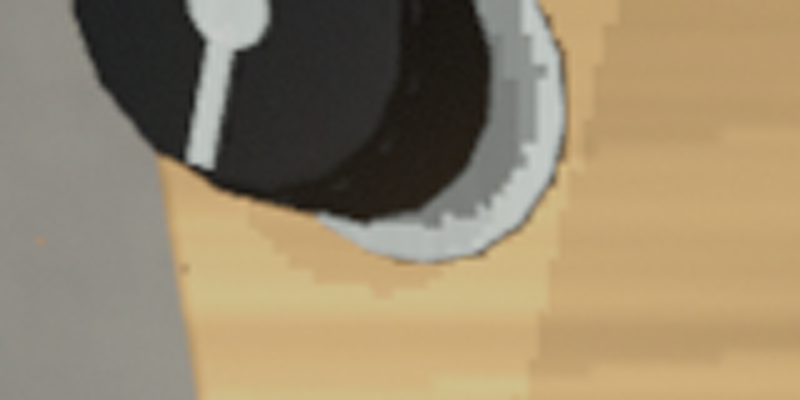

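The level's centre is about (0.570,-0.108) against an estimated place of (0.564,-0.104), which is well within tolerance. In the wrist image the knob's top centre is at about (146,2).

Run:
```python
from h import *
print(ray("wrist",(146,2),.1257))
P=proj("scene",[.489,-.234,.1257]);print(P, proj("scene",[.489,-.234,.092]))
a=env.camera("scene"); 
c=a[200:280,360:430]
d=(c.max(2)<50); ys,xs=np.nonzero(d); print(xs.min()+360,xs.max()+360,ys.min()+200,ys.max()+200)
lab,n,st,ce=(lambda r:(r[1],r[0],r[2],r[3]))(cv2.connectedComponentsWithStats(d.astype(np.uint8))); print(st+[360,200,0,0,0],ce+[360,200])
b=env.camera("side")
d=(b[215:275,315:375].max(2)<50);r=cv2.connectedComponentsWithStats(d.astype(np.uint8));print(r[2]+[315,215,0,0,0],r[3]+[315,215])
for xy in((.489,-.234),(.494,-.236),(.484,-.231)): print([ (np.round(proj(n,[*xy,.1087]),1)) for n in("scene","side")])
```

```text
[ 0.49221832 -0.23460595  0.1257    ]
[390.45885866 228.16084178] [389.04245209 239.91125374]
383 400 224 263
[[ 360  200   70   80 5344]
 [ 384  224   17   19  232]
 [ 383  258   10    6   24]] [[394.66261228 239.62780689]
 [391.51293103 234.32327586]
 [387.16666667 261.08333333]]
[[ 315  215   60   60 3463]
 [ 340  215    1    1    1]
 [ 327  226    1    1    1]
 [ 335  234   13   15  133]
 [ 342  234    2    1    2]] [[344.67196073 244.60900953]
 [340.         215.        ]
 [327.         226.        ]
 [340.21804511 242.18045113]
 [342.5        234.        ]]
[array([389.7, 234.1]), array([339.3, 241.6])]
[array([391.6, 233.5]), array([341. , 241.4])]
[array([387.5, 234.7]), array([337.4, 241.6])]
```

Emit:
step_arm(targets=[{"x": -0.06, "y": -0.06, "z": 0, "wx": 0, "wy": 0, "wz": -0.055}, {"x": -0.12, "y": -0.12, "z": 0, "wx": 0, "wy": 0, "wz": -0.11}, {"x": -0.18, "y": -0.18, "z": 0, "wx": 0, "wy": 0, "wz": -0.165}, {"x": -0.24, "y": -0.24, "z": 0, "wx": 0, "wy": 0, "wz": -0.22}, {"x": -0.253, "y": -0.253, "z": 0, "wx": 0, "wy": 0, "wz": -0.275}], jaw=0.85)

```text
t: 11.35
position: [0.4878, -0.2362, 0.2207]
orientation: [-179.9, -0.1, 135.2]
contact_force: [0.5, 0.2, 0.1]
finger_gap: 0.0724
grasp_force: 0.0
```

Emit:
step_arm(targets=[{"x": 0, "y": 0, "z": 0, "wx": 0, "wy": 0, "wz": -0.06}, {"x": 0, "y": 0, "z": 0, "wx": 0, "wy": 0, "wz": -0.12}, {"x": 0, "y": 0, "z": 0, "wx": 0, "wy": 0, "wz": -0.12}, {"x": 0, "y": 0, "z": 0, "wx": 0, "wy": 0, "wz": -0.12}])

```text
t: 11.85
position: [0.4901, -0.2349, 0.2208]
orientation: [-180.0, -0.0, 114.3]
contact_force: [0.0, -0.2, -0.4]
finger_gap: 0.0724
grasp_force: 0.0
```

Emit:
step_arm(targets=[{"x": 0.005, "y": -0.001, "z": -0.1, "wx": 0, "wy": 0, "wz": 0}, {"x": 0.005, "y": -0.001, "z": -0.18, "wx": 0, "wy": 0, "wz": 0}, {"x": 0.005, "y": -0.001, "z": -0.23, "wx": 0, "wy": 0, "wz": 0}, {"x": 0.005, "y": -0.001, "z": -0.256, "wx": 0, "wy": 0, "wz": 0}, {"x": 0.005, "y": -0.001, "z": -0.256, "wx": 0, "wy": 0, "wz": 0}])

```text
t: 12.48
position: [0.4925, -0.2352, 0.0925]
orientation: [-179.9, -0.1, 114.2]
contact_force: [-0.3, -0.5, 0.2]
finger_gap: 0.073
grasp_force: 0.0
```

Emit:
step_arm(targets=[{"x": 0, "y": 0, "z": 0, "wx": 0, "wy": 0, "wz": 0}, {"x": 0, "y": 0, "z": 0, "wx": 0, "wy": 0, "wz": 0}, {"x": 0, "y": 0, "z": 0, "wx": 0, "wy": 0, "wz": 0}, {"x": 0, "y": 0, "z": 0, "wx": 0, "wy": 0, "wz": 0}, {"x": 0, "y": 0, "z": 0, "wx": 0, "wy": 0, "wz": 0}], jaw=0.3, squeeze=60)

```text
t: 13.1
position: [0.4945, -0.2358, 0.0936]
orientation: [179.9, 0.1, 114.2]
contact_force: [5.0, 1.6, 0.1]
finger_gap: 0.0423
grasp_force: 60.8
```

Emit:
step_arm(targets=[{"x": 0, "y": 0, "z": -0.01, "wx": 0, "wy": 0, "wz": 0}, {"x": 0, "y": 0, "z": -0.02, "wx": 0, "wy": 0, "wz": 0}, {"x": 0, "y": 0, "z": -0.028, "wx": 0, "wy": 0, "wz": 0}, {"x": 0, "y": 0, "z": -0.03, "wx": 0, "wy": 0, "wz": 0}])

```text
t: 13.6
position: [0.4936, -0.2356, 0.0783]
orientation: [179.9, 0.0, 114.1]
contact_force: [0.4, 2.8, 5.7]
finger_gap: 0.0422
grasp_force: 61.2
```

Emit:
step_arm(targets=[{"x": 0, "y": 0, "z": -0.005, "wx": 0, "wy": 0, "wz": 0}, {"x": 0, "y": 0, "z": -0.01, "wx": 0, "wy": 0, "wz": 0}, {"x": 0, "y": 0, "z": -0.01, "wx": 0, "wy": 0, "wz": 0}])

```text
t: 13.98
position: [0.4936, -0.2356, 0.0739]
orientation: [179.9, 0.0, 114.1]
contact_force: [0.3, 2.9, 10.0]
finger_gap: 0.0425
grasp_force: 61.7
```

Emit:
step_arm(targets=[{"x": 0, "y": 0, "z": -0.004, "wx": 0, "wy": 0, "wz": 0}, {"x": 0, "y": 0, "z": -0.006, "wx": 0, "wy": 0, "wz": 0}, {"x": 0, "y": 0, "z": -0.006, "wx": 0, "wy": 0, "wz": 0}])

```text
t: 14.35
position: [0.4937, -0.2357, 0.0723]
orientation: [179.9, 0.1, 114.1]
contact_force: [-2.8, 4.0, 17.8]
finger_gap: 0.0427
grasp_force: 62.6
```

Run:
```python
from h import *
o=env.observe();print(o["t"],o["contact_force"])
b=env.camera("wrist"); cv2.imwrite("pics/b1.png",b[:,:,::-1]); cv2.imwrite("pics/b1s.png",env.camera("scene")[:,:,::-1])
print([(np.round(r["centre"]),r["conf"]) for t in("bubble","spirit_level") for r in env.recognise(t,"wrist")])
a=[proj("wrist",np.array([.570,-.108,.095])+u*np.array([.996,.089,0])) for u in(-.09,-.0115,0,.0115,.09)];print(np.round(a))
```

```text
14.35 [-2.77899462  3.95218861 17.7675697 ]
[(array([550.,  43.]), 0.67)]
[[438. -29.]
 [645.  57.]
 [673.  69.]
 [701.  81.]
 [875. 153.]]
```

View pics/b1.png

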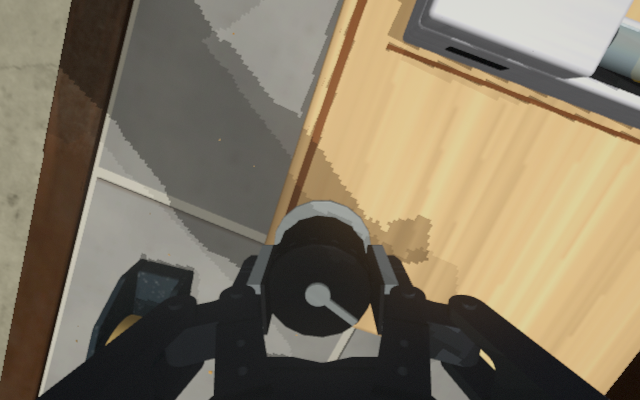

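The fingers grip the knob at about (318,290). The level's near end and the start of its window are at upper right, so a clockwise turn will bring the vial into view.

Emit:
step_arm(targets=[{"x": 0, "y": 0, "z": 0.002, "wx": 0, "wy": 0, "wz": -0.04}, {"x": 0, "y": 0, "z": 0.004, "wx": 0, "wy": 0, "wz": -0.08}, {"x": 0, "y": 0, "z": 0.006, "wx": 0, "wy": 0, "wz": -0.125}, {"x": 0, "y": 0, "z": 0.008, "wx": 0, "wy": 0, "wz": -0.167}, {"x": 0, "y": 0, "z": 0.008, "wx": 0, "wy": 0, "wz": -0.167}])

```text
t: 15.18
position: [0.4939, -0.2361, 0.0762]
orientation: [179.9, 0.1, 84.0]
contact_force: [-0.1, 4.3, 15.9]
finger_gap: 0.0424
grasp_force: 62.3
```

Emit:
step_arm(targets=[{"x": 0, "y": 0, "z": 0, "wx": 0, "wy": 0, "wz": 0}, {"x": 0, "y": 0, "z": 0, "wx": 0, "wy": 0, "wz": 0}, {"x": 0, "y": 0, "z": 0, "wx": 0, "wy": 0, "wz": 0}, {"x": 0, "y": 0, "z": 0, "wx": 0, "wy": 0, "wz": 0}, {"x": 0, "y": 0, "z": 0, "wx": 0, "wy": 0, "wz": 0}])

```text
t: 15.8
position: [0.4938, -0.2361, 0.0761]
orientation: [179.9, 0.1, 84.1]
contact_force: [-0.8, 4.4, 16.4]
finger_gap: 0.0424
grasp_force: 62.3
```

Run:
```python
from h import *
o=env.observe();print(o["t"],o["position"],o["contact_force"],o["moment"])
b=env.camera("wrist"); cv2.imwrite("pics/b2.png",b[:,:,::-1])
print([(t,np.round(r["centre"]),r["conf"]) for t in("bubble","spirit_level") for r in env.recognise(t,"wrist")])
```

```text
15.8 [ 0.49383252 -0.23606101  0.07614214] [-0.8263868   4.35337289 16.35842468] [ 0.79123642 -0.42288042 -0.0134438 ]
[('spirit_level', array([312.,   7.]), 0.86)]
```

View pics/b2.png

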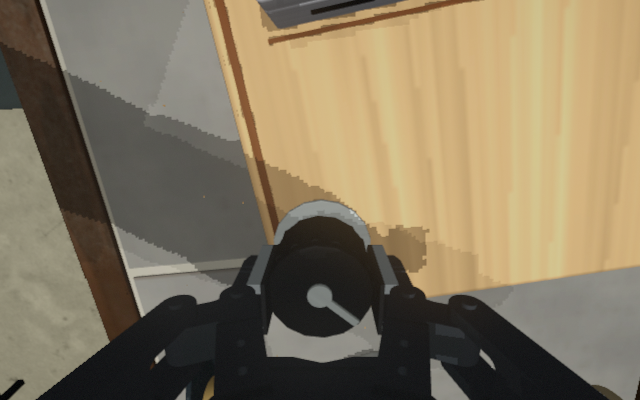

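The level is out of the wrist view here, at the top edge near (312,7), so I'll measure the bubble numerically in the scene and side cameras.

Run:
```python
from h import *
ims={n:env.camera(n) for n in("scene","side")}
np.savez("im2.npz",**ims)
for n in ims:
  for t in("bubble","spirit_level"):
    for r in env.regions_of(t,n): 
      ys,xs=np.nonzero(r["pixels"]); print(n,t,np.round(r["centre"],1),round(r["conf"],2),len(xs),xs.min(),xs.max(),ys.min(),ys.max())
C=np.array([.570,-.108,0]);ax=np.array([np.cos(.089),np.sin(.089),0])
for n in ims: print(n,[np.round(proj(n,C+u*ax+[0,0,z]),1).tolist() for u in(-.09,-.032,0,.032,.09) for z in(.064+.038,)])
im=ims["scene"]; q=proj("scene",C+[0,0,.102]).astype(int)
sub=im[q[1]-14:q[1]+15,q[0]-15:q[0]+20]
print(q);print("lum");print("\n".join(" ".join("%3d"%v for v in r) for r in sub.mean(2)))
print("R-B");print("\n".join(" ".join("%3d"%v for v in r) for r in sub[...,0].astype(int)-sub[...,2]))
```

```text
scene spirit_level [362.  213.4] 0.8 818 343 381 187 235
scene spirit_level [393.3 240.1] 0.33 187 390 400 231 251
side spirit_level [325.5 219.1] 0.8 222 316 361 202 234
scene [[345.5, 220.5], [356.5, 209.7], [362.3, 204.1], [367.8, 198.7], [377.3, 189.5]]
side [[317.4, 223.8], [331.4, 217.3], [338.9, 213.8], [346.3, 210.4], [359.2, 204.4]]
[362 204]
lum
 46  39  37  36  36  37  38  38  39  41  41  41  40  38  35  31  29  28  28  28  41  84 151 219 244 250 251 251 251 251 251 250 235 147  57
 85  64  47  39  38  38  38  45  67  89  94  91  84  70  48  36  30  29  29  41  84 151 218 244 250 250 251 251 251 251 250 249 229 135  50
134 113  85  71  63  48  48  80 130 169 175 172 161 137 103  83  68  46  43  83 151 219 244 250 250 250 251 251 251 250 250 242 205 112  41
163 151 135 126 113  90  95 140 189 211 214 213 208 195 177 162 139 107 109 155 218 244 250 250 250 250 251 251 250 250 244 221 157  79  34
170 168 165 162 156 149 165 195 215 220 221 220 219 216 213 208 196 182 191 222 244 250 250 250 250 250 251 250 250 244 224 173 115  58  30
171 171 172 174 180 194 209 217 221 222 22
[... 6681 characters left out ...]

  0  -3  -3  -3  -4  -4  -3  -3  -4  -5  -9 -16 -17 -13 -15 -16 -15 -12 -12 -12 -11  -4  15  44  79  96  89  79  76  75  75  77  82  84  45
 -3  -3  -3  -4  -3  -4  -4  -4  -5  -9 -15 -16 -13 -13 -14 -14 -12 -12 -12 -12  -4  21  54  77  94  94  79  78  81  78  77  81  86  56  15
 -3  -3  -4  -4  -4  -4  -4  -6  -8 -14 -15 -13 -15 -14 -13 -13 -12 -12 -12  -7  14  51  80  93  95  89  86  90  88  88  86  84  66  22  -7
 -3  -4  -4  -4  -4  -4  -5  -9 -14 -16 -13 -13 -14 -14 -13 -12 -13 -12  -8   9  43  76  93  96  91  88  91  61  42  50  60  56  26  -4 -11
 -5  -4  -4  -4  -4  -5  -8 -14 -17 -14 -14 -14 -14 -13 -13 -12 -11  -9   8  40  73  89  95  92  84  89  75  30   0   3  11   9  -4 -11 -11
```

```bash
cat > bub.py <<'E'
from h import *
C=np.array([.570,-.108,.102]);ax=np.array([np.cos(.089),np.sin(.089),0]);la=np.array([-ax[1],ax[0],0])
U=np.arange(-40,41,2)*1e-3;V=np.arange(-16,13,4)*1e-3
def strip(im):
    M=np.array([[proj("scene",C+u*ax+v*la) for v in V] for u in U],np.float32)
    return cv2.remap(im,M[...,0],M[...,1],cv2.INTER_CUBIC).astype(int)
def show(im):
    s=strip(im)
    for u,r in zip(U,s): print("%4d |"%(u*1e3)," ".join("%4d"%x for x in r.mean(1))," | "," ".join("%4d"%x for x in r[:,0]-r[:,2]))
E
python3 - <<'E'
from bub import *
print("before");show(cv2.imread("pics/b1s.png")[:,:,::-1].copy())
print("now");show(np.load("im2.npz")["scene"])
E
```

```text
before
 -40 |  189  243  251  251  251  251  251  242  |   -17   -9   -3   -4   -3   -3   -3   21
 -38 |  191  243  251  251  251  251  251  245  |   -19   -9   -3   -3   -3   -3   -2   17
 -36 |  190  241  252  251  251  251  251  244  |   -21  -11   -3   -3   -3   -3   -2   18
 -34 |  179  235  250  250  251  251  251  244  |   -18  -14   -5   -5   -3   -3   -2   19
 -32 |  165  225  247  248  250  251  249  244  |   -17  -18   -8   -7   -4   -1    2   19
 -30 |  160  198  243  242  249  248  248  240  |   -16  -20  -11  -11   -5    5    6   26
 -28 |  153  160  225  234  244  245  244  237  |   -16  -17  -14  -16   -5   12   17   35
 -26 |  156  133  206  223  239  241  236  232  |   -15   -9  -17  -18   -5   19   36   47
 -24 |  159  115  189  215  233  237  230  226  |   -15   -2  -12  -18   -6   28   52   62
 -22 |  158  109  175  213  228  234  225  223  |   -15    4   -3  -13   -4   32   64   70
 -20 |  159  107  172  211  226  232  223  221  |   -15    9    1   -6   -2   32   70   75
 -18 |  157  103  171  212  224  229  222  220  |   -14   10    4   -1    1   40   72   78
 
[... 5672 characters left out ...]
 224  222  216  221  |   -17  -16  -29  -33  -11    3   63   77
  28 |  166  136  153  203  224  216  209  220  |   -15  -16  -27  -36  -20   -8   54   76
  30 |  153  140  161  206  226  213  201  218  |   -15  -15  -27  -36  -24  -23   41   78
  32 |  146  144  161  204  228  214  192  216  |   -14  -15  -26  -34  -25  -29   24   78
  34 |  142  145  160  207  228  216  187  210  |   -13  -15  -23  -34  -25  -27    7   71
  36 |  139  149  167  206  229  221  187  205  |   -13  -14  -21  -31  -24  -27   -5   64
  38 |  137  161  179  205  231  225  196  206  |   -13  -15  -20  -29  -21  -24  -16   52
  40 |  138  170  197  214  233  230  213  212  |   -14  -16  -18  -24  -18  -19  -18   32
```

Emit:
step_arm(targets=[{"x": 0, "y": 0, "z": 0.002, "wx": 0, "wy": 0, "wz": -0.045}, {"x": 0, "y": 0, "z": 0.0045, "wx": 0, "wy": 0, "wz": -0.09}, {"x": 0, "y": 0, "z": 0.0045, "wx": 0, "wy": 0, "wz": -0.09}, {"x": 0, "y": 0, "z": 0.0045, "wx": 0, "wy": 0, "wz": -0.09}, {"x": 0, "y": 0, "z": 0.0045, "wx": 0, "wy": 0, "wz": -0.09}])

```text
t: 16.88
position: [0.4939, -0.2361, 0.0783]
orientation: [179.9, 0.0, 67.9]
contact_force: [-0.3, 4.2, 15.1]
finger_gap: 0.0426
grasp_force: 62.3
```

Emit:
step_arm(targets=[{"x": 0, "y": 0, "z": 0, "wx": 0, "wy": 0, "wz": 0}, {"x": 0, "y": 0, "z": 0, "wx": 0, "wy": 0, "wz": 0}, {"x": 0, "y": 0, "z": 0, "wx": 0, "wy": 0, "wz": 0}, {"x": 0, "y": 0, "z": 0, "wx": 0, "wy": 0, "wz": 0}, {"x": 0, "y": 0, "z": 0, "wx": 0, "wy": 0, "wz": 0}])

```text
t: 17.5
position: [0.4939, -0.2361, 0.0783]
orientation: [179.9, 0.0, 67.9]
contact_force: [0.5, 4.5, 15.2]
finger_gap: 0.0425
grasp_force: 62.3
```

Emit:
step_arm(targets=[{"x": 0, "y": 0, "z": 0, "wx": 0, "wy": 0, "wz": 0}, {"x": 0, "y": 0, "z": 0, "wx": 0, "wy": 0, "wz": 0}, {"x": 0, "y": 0, "z": 0, "wx": 0, "wy": 0, "wz": 0}, {"x": 0, "y": 0, "z": 0, "wx": 0, "wy": 0, "wz": 0}, {"x": 0, "y": 0, "z": 0, "wx": 0, "wy": 0, "wz": 0}])

```text
t: 18.12
position: [0.4939, -0.2361, 0.0783]
orientation: [179.9, 0.0, 67.9]
contact_force: [1.2, 4.1, 15.3]
finger_gap: 0.0427
grasp_force: 62.3
```

Run:
```python
from bub import *
im=env.camera("scene"); np.savez("im3.npz",scene=im); show(im)
```

```text
-40 |  155  199  248  251  251  251  251  250  |   -15  -18   -7   -3   -3   -4   -3   -2
 -38 |  168  198  248  251  251  251  251  251  |   -16  -17   -6   -3   -3   -3   -4   -4
 -36 |  182  200  248  251  251  251  251  250  |   -17  -18   -7   -3   -3   -3   -4   -3
 -34 |  199  199  247  251  251  251  251  250  |   -20  -17   -6   -3   -3   -3   -4   -2
 -32 |  208  200  247  251  251  251  251  251  |   -19  -17   -7   -3   -4   -3   -4   -4
 -30 |  212  199  247  251  251  251  251  250  |   -17  -19   -8   -3   -4   -3   -4   -1
 -28 |  209  192  243  251  250  251  251  250  |   -16  -17  -10   -4   -4   -4   -3   -2
 -26 |  209  176  239  249  248  250  250  250  |   -16  -16  -13   -7   -6   -4   -2   -2
 -24 |  207  151  228  243  244  248  249  248  |   -16  -14  -17  -10  -10   -3    0    5
 -22 |  206  132  198  236  238  246  244  244  |   -16  -12  -17  -13  -12   -3    8   13
 -20 |  211  117  171  220  230  241  238  238  |   -16   -8  -12  -15  -15   -2   22   27
 -18 |  212  109  148  208  221  237  233  230  |   -15   -4   -3  -15  -16    1   33   47
 -16 |  2
[... 1929 characters left out ...]
 219  223  216  220  |   -17  -14  -23  -29  -19   -4   58   79
  28 |  159  133  140  194  220  218  213  219  |   -15  -14  -24  -35  -25  -11   51   77
  30 |  149  139  151  199  223  218  209  218  |   -14  -14  -24  -35  -27  -23   41   79
  32 |  146  143  156  199  227  220  202  217  |   -14  -14  -24  -36  -27  -28   27   79
  34 |  144  142  157  204  227  221  196  211  |   -15  -14  -23  -35  -27  -26   11   73
  36 |  141  143  160  205  226  223  192  205  |   -15  -14  -20  -34  -26  -27   -4   68
  38 |  138  149  164  201  228  224  196  200  |   -14  -16  -20  -32  -25  -26  -18   58
  40 |  139  155  173  207  229  228  206  201  |   -14  -15  -20  -27  -24  -22  -21   38
```

```bash
cat > bub2.py <<'E'
from h import *
H=np.array([.675,-.099,.05]);yaw=.089
U=np.arange(-44,45,2)*1e-3;V=np.arange(-14,9,2)*1e-3
Rz=R.from_euler('z',yaw)
def strip(im,sl,h=.040):
    # level-centre in board frame relative to hinge: x -.105, z +.014
    Rb=Rz*R.from_euler('y',sl)   # sl>0: front up
    M=np.array([[proj("scene",H+Rb.apply([-.1055+u,v,.014+h])) for v in V] for u in U],np.float32)
    return cv2.remap(im,M[...,0],M[...,1],cv2.INTER_CUBIC).astype(int)
E
python3 - <<'E'
from bub2 import *
I=[cv2.imread("pics/b1s.png")[:,:,::-1].copy(),np.load("im2.npz")["scene"],np.load("im3.npz")["scene"]]
S=[strip(i,s) for i,s in zip(I,(-.0295,-.0075,.003))]
for k in(2,3,4,5,6):
  print("v",V[k])
  for j,u in enumerate(U): print("%4d"%(u*1e3)," ".join("%4d"%s[j,k].mean() for s in S)," | "," ".join("%4d"%(s[j,k,0]-s[j,k,2]) for s in S))
E
```

```text
v -0.01
 -44  246  247  244  |    -8   -7   -9
 -42  246  245  245  |    -8   -9   -8
 -40  244  245  246  |    -9   -9   -7
 -38  245  246  242  |    -9   -8   -9
 -36  245  245  245  |    -9   -9   -9
 -34  244  245  244  |    -8   -8  -10
 -32  245  242  239  |    -8   -9  -11
 -30  239  238  236  |   -11  -13  -14
 -28  232  227  223  |   -16  -16  -17
 -26  213  196  192  |   -20  -17  -17
 -24  177  166  163  |   -19  -15  -12
 -22  145  142  137  |   -12   -9   -4
 -20  125  124  122  |    -3   -2    6
 -18  116  117  118  |     4    5   10
 -16  114  119  114  |    10    9   11
 -14  111  110  112  |    13   10   12
 -12  105  108  109  |    11   11   12
 -10   99  106  102  |     7    7    8
  -8   92   99  103  |    -1   -1    1
  -6   89  102  103  |    -9  -10   -7
  -4   89  104  105  |   -13  -14  -13
  -2   91  105  110  |   -14  -14  -13
   0   98  114  113  |   -11  -10  -10
   2  102  116  116  |    -6   -7   -4
   4  106  118  121  |    -2   -2    1
   6  110  122  121  |     3    0    4
   8  109  116  115  |     6    3    8
  10  106  109  108  |     8    6   10

[... 7018 characters left out ...]
 10  241  249  249  |   -15  -10   -9
  12  246  247  248  |   -10   -8  -11
  14  247  249  245  |    -7   -7  -12
  16  246  243  235  |    -4   -3  -11
  18  243  232  223  |     1    2   -9
  20  239  225  217  |     5    5  -13
  22  238  218  214  |     1   -1  -20
  24  237  217  217  |    -7  -15  -26
  26  231  220  220  |   -17  -25  -28
  28  229  221  223  |   -23  -28  -29
  30  226  224  225  |   -26  -29  -29
  32  224  225  224  |   -28  -28  -29
  34  226  224  225  |   -26  -26  -27
  36  227  225  226  |   -25  -23  -25
  38  229  228  229  |   -22  -21  -22
  40  234  232  235  |   -17  -17  -17
  42  239  240  241  |   -12  -11  -12
  44  243  246  245  |   -10   -7   -8
```

In the board-aligned profile the bubble has moved from about +10 mm to +3 mm and now +0.5 mm relative to the ring midpoint. The press force is steady at 15 N, with the knob on its stop. I'm handing it in.

Run:
```python
from h import *
o=env.observe();print(o["t"],o["contact_force"],o["grasp_force"]); print(env.hand_in())
```

```text
18.175 [ 0.59987754  4.34265194 15.71020633] 62.28062320500612
the job is handed in; nothing more can be done
None
```

I handed the job in with the level on its place and let go, and the gripper still holding the knob and pressing it at about 15 N; by my measurement the bubble is about 0.5 mm from centre (limit 3.5 mm), no verdict was returned, and I viewed 11 pictures where 10 were allowed.

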